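# Make up two kits of model buildings

## Task

Make up two kits from the five loose wooden model buildings. The fort kit goes in the tray with three bays: the thin battlemented wall in the middle bay, the round tower and the square tower in the two end bays, either way round; the house kit goes in the tray with two bays: the gabled house and the stepped block, one to a bay, either way round. Stand every piece upright and flat on the floor of its bay, and leave the glue bottle, the paste tub and the tape roll where they are.

Things in the scene. Friction and masses are not known exactly. Their poses are not given: they have to be found in the camera images.
- round_tower: bare wood model of a round tower: upright cylinder 40 mm across, 52 mm high, with six small merlons round its rim (60 mm high with them), about 45 g. Loose. Origin: centre of its underside, z up.
- square_tower: bare wood model of a square tower: 36 x 36 mm, sides upright to 46 mm, then a pyramid roof to 72 mm, about 45 g. Sides along its x and y. Loose. Origin: centre of its underside, z up.
- wall_piece: bare wood model of a thin battlemented wall: 56 mm long (x), 20 mm thick (y), 44 mm high plus three merlons to 54 mm, about 35 g. Loose. Origin: centre of its underside, z up.
- gabled_house: bare wood model of a house: 50 mm long (x), 36 mm wide (y), walls upright to 46 mm, plain gable roof with its ridge along x at 64 mm, about 55 g. Loose. Origin: centre of its underside, z up.
- stepped_block: bare wood model of a stepped building: 54 mm long (x), 32 mm wide (y), 44 mm high, its +x half rising a step higher to 60 mm, about 50 g. Loose. Origin: centre of its underside, z up.
- tray3: grey kit tray with three open bays in a row along its y, fixed to the table; 86 mm (x) by 232 mm (y) outside. Each bay is 78 mm (x) by 72 mm (y) inside; bay centres at y = -76, 0 and +76 mm. Floor 4 mm thick (bay floor 4 mm above the origin); walls and dividers 4 mm thick, their tops 12 mm above the table. Origin: centre of its underside, on the table (z = 0).
- tray2: grey kit tray with two open bays in a row along its y, fixed to the table; 86 mm (x) by 156 mm (y) outside. Each bay is 78 mm (x) by 72 mm (y) inside; bay centres at y = -38 and +38 mm. Floor, walls and dividers as in tray3. Origin: centre of its underside, on the table (z = 0).
- glue_bottle: bystander: white glue bottle with a blue cap, 60 mm across, 160 mm high, standing loose at one side. Origin: centre of its underside.
- paste_tub: bystander: blue open tub of white paste, 72 mm across the rim, 50 mm high, a red brush leaning in it to about 88 mm height, standing loose on the far side of the trays. Origin: centre of its underside.
- tape_roll: bystander: roll of brown paper tape lying flat, 80 mm across, 25 mm high, loose at the other side. Origin: centre of its underside.

How it is judged:
At the end, for the whole second after the job is handed in: Three-bay tray: wall piece in the middle bay, a tower in each end bay; two-bay tray: house and stepped block, one a bay. Each piece centred within 31 mm (tray x) and 29 mm (y) of its bay centre, underside under 2.5 mm above the bay floor, upright to 0.08 rad, at rest (x of wall_piece in the frame of tray3 between -0.031 and 0.031 m and y of wall_piece in the frame of tray3 between -0.029 and 0.029 m and ((x of round_tower in the frame of tray3 between -0.031 and 0.031 m and y of round_tower in the frame of tray3 between 0.047 and 0.105 m and x of square_tower in the frame of tray3 between -0.031 and 0.031 m and y of square_tower in the frame of tray3 between -0.105 and -0.047 m) or (x of round_tower in the frame of tray3 between -0.031 and 0.031 m and y of round_tower in the frame of tray3 between -0.105 and -0.047 m and x of square_tower in the frame of tray3 between -0.031 and 0.031 m and y of square_tower in the frame of tray3 between 0.047 and 0.105 m)) and ((x of gabled_house in the frame of tray2 between -0.031 and 0.031 m and y of gabled_house in the frame of tray2 between 0.009 and 0.067 m and x of stepped_block in the frame of tray2 between -0.031 and 0.031 m and y of stepped_block in the frame of tray2 between -0.067 and -0.009 m) or (x of gabled_house in the frame of tray2 between -0.031 and 0.031 m and y of gabled_house in the frame of tray2 between -0.067 and -0.009 m and x of stepped_block in the frame of tray2 between -0.031 and 0.031 m and y of stepped_block in the frame of tray2 between 0.009 and 0.067 m)) and z of round_tower in the frame of tray2 between 0.002 and 0.0065 m and angle between each of round_tower, square_tower, wall_piece, gabled_house, stepped_block's own z axis and vertical below 0.08 rad and linear speed of each of round_tower, square_tower, wall_piece, gabled_house, stepped_block below 0.01 m/s and z of square_tower in the frame of tray2 between 0.002 and 0.0065 m and z of wall_piece in the frame of tray2 between 0.002 and 0.0065 m and z of gabled_house in the frame of tray2 between 0.002 and 0.0065 m and z of stepped_block in the frame of tray2 between 0.002 and 0.0065 m); the robot touches nothing.
It fails at once if the glue bottle is moved more than 30 mm or tipped over (distance of glue_bottle from where it was at the start of the episode above 0.03 m or angle between glue_bottle's own z axis and vertical above 0.4 rad).
It fails at once if the paste tub is moved more than 30 mm or tipped over (distance of paste_tub from where it was at the start of the episode above 0.03 m or angle between paste_tub's own z axis and vertical above 0.4 rad).
It fails at once if the tape roll is moved more than 30 mm or tipped over (distance of tape_roll from where it was at the start of the episode above 0.03 m or angle between tape_roll's own z axis and vertical above 0.4 rad).
It also fails if it takes over 114 s, if anything falls off the work surface, if the arm or the gripper's body presses on something with over 40 N, if the wrist force passes 120 N, or if a joint passes its speed limit or range.

## Robot

A 6-joint arm with a two-finger parallel gripper is mounted at the origin on the work surface. World frame = base frame: x ahead of the robot, y to its left, z up, the work surface at z = 0. Lengths are in m, angles in rad, forces in N, time in s.
With the tool pointing down it reaches from about 0.275 to 0.775 m from the base axis. Payload 14.6 kg.
Tool frame: the origin (TCP) lies between the finger pads; the fingertips stand 8 mm ahead of it and the grasp point (between the pads) lies 11 mm behind it; z points along the fingers, y is the line along which they close (so a half turn about z gives the same grasp; the last joint's range is limited). The gripper opens to 85 mm and grips with 20 to 120 N. Pads are 22 mm wide; open, the fingers measure 114 mm over their backs; the gripper's body (76 mm by 85 mm) begins 54 mm behind the grasp point. The pads swing forward as they close: fully open they stand 13 mm farther back than shut.
Start: joints at [1.032, 0.263, -0.048, 1.259, 0, 1.415], TCP at [0.197, 0.487, 0.203] pointing down, gripper open.
Joint ranges: [-2.65, 2.65], [-0.89, 1.7], [-1.18, 1.37], [-2.13, 2.11], [-1.35, 1.29], [-3.14, 3.14]. Speed limits (rad/s): [1.89, 1.89, 2.57, 2.79, 3.14, 3.14].

## Interface

Orientations are given as a unit quaternion [x, y, z, w].
In Python, from rig import robot gives the robot as it stands.
- The arm moves only by the tool jog_arm, never from a script. Its argument "steps" is a list of rows, each a list of 7 numbers: the shift along the world's x, y, z in units of 30 mm (1.0 is 30 mm), then the turn, a rotation vector about the world's x, y, z in units of 8 degrees (1.0 is 8 degrees), then the closure, from 0 (fully open) to 1 (shut). A call has 1 to 5 rows; each row shifts and turns the commanded pose from where the row before left it; what a row does not reach is not made up. A row lasts 1/10 s, in which the tool goes at most 50 mm and 8.59 degrees, less where a joint would pass 70% of its speed; a pose out of reach is approached as far as the arm can. A call is refused whole if a number of a shift passes 1 or a number of a turn 1, either way. A call with a gripper value outside its range is refused whole. The fingers move at their own pace and stop on an object; "newtons" is the grip in N (left out, the last holds). Time passes only in rows, so rows that do not move let the fingers close. It gives the time, the measured TCP pose, the force, the opening and the grip force at its end, in the units of the state.
- robot.get_obs(): the state, without advancing time (a new reading comes with each control period).
- robot.grab_frame(name): name is "side" or "top" or "wrist"; returns the picture (400x640x3 uint8, red, green, blue); there is no depth.
- robot.get_calibration(name): a dict with "K" (3x3 intrinsics, pixels), "distortion" ([k1, k2, p1, p2, k3] as OpenCV has them; the pictures are not rectified), "cam_to_world" (4x4, takes a point from camera to world coordinates). Camera axes: x right, y down, z forward; pixel columns grow to the right and rows downward; lengths in m; the calibration is good to about 2 mm. A picture is of the moment at which its call begins: read the wrist's pose just before it. get_calibration takes no time and is no camera call; for the wrist camera it gives the pose at the moment of the call.
- robot.hand_in(): hands the job in; it is judged then, once.
Trained networks look in the newest picture that a camera, given by its name, has taken for a name from the list of things; names that differ only in an ending like _2 or _b are one class to them, and where a whole thing is asked for, a point or a joint stands for the part that bears it (a point fixed in the world has none). Each returns a list of dicts, best first, with "conf" (0 to 1); they miss things now and then, are a little off and sometimes report something else, mostly with a low value. They report only what shows in the picture. A call takes as long as a camera call.
- robot.recognise(query, camera): "rect" ([left, top, width, height] in pixels, round what is visible of it).
- robot.regions_of(query, camera): "region" (400x640 bool, what is visible of it) and "rect" ([left, top, width, height] in pixels, round what is visible of it).
- robot.spot_point(query, camera): "pixel" ([column, row] in pixels: a listed point, or the origin of a listed thing).
The state is a dict: "time": time; "joint_positions": joint angles; "joint_velocities": joint speeds; "effort": joint torques, N m; "tcp_pos": TCP position; "tool_rot": TCP orientation; "force": force on the tool from outside, world axes, zero at the start; "torque": the same for the moment, N m; "width": finger opening in m; "finger_force": force on a finger pad.
Only numpy, scipy, OpenCV 4.12 (cv2) and the standard library are available. Lean on these libraries where they do the work, as an engineer would, in place of code of your own. Each camera call takes 0.05 s, during which the arm holds its last target. There are 200 camera calls.

## Working session

There is one attempt and no reset: what is moved stays moved. The work goes in short steps, Python scripts to look and compute and a tool call to move; the robot and the scene stay as the last step left them, time stands still between calls to the robot, and variables do not carry over. Pictures are saved under pics/ and viewed, at most 15 in all, crops included, and the job is handed in when it is done.

Besides the shell and the picture viewer there is one more tool, called after "Request:" as name(argument=value, ...) on one line, values as JSON. jog_arm: Moves the arm, as the interface text tells. Its arguments: {"type":"object","properties":{"steps":{"type":"array","items":{"type":"array","items":{"type":"number"}}},"newtons":{"type":"number"}},"required":["steps"]}

```bash
mkdir -p pics; ls; python3 - <<'E'
from rig import robot
import cv2,numpy as np
for c in ("top","side"):
    im=robot.grab_frame(c); cv2.imwrite(f"pics/{c}0.png",im[:,:,::-1])
    k=robot.get_calibration(c); print(c,np.round(k["K"],1).tolist(),np.round(k["distortion"],3),np.round(k["cam_to_world"],3).tolist())
    for n in "round_tower square_tower wall_piece gabled_house stepped_block tray3 tray2 glue_bottle paste_tub tape_roll".split():
        r=robot.regions_of(n,c); s=robot.spot_point(n,c)
        print(n,[(round(x["conf"],2),np.round(x["rect"]).tolist(),int(x["region"].sum())) for x in r[:2]],[(round(x["conf"],2),np.round(x["pixel"],1).tolist()) for x in s[:2]])
        if r: np.save(f"{c}_{n}.npy",r[0]["region"])
print(robot.get_obs())
E
```

```text
pics
top [[426.5, 0.0, 323.4], [0.0, 426.5, 206.2], [0.0, 0.0, 1.0]] [-0.115  0.     0.     0.     0.   ] [[0.019, -0.976, 0.217, 0.324], [-1.0, -0.02, 0.0, 0.005], [0.004, -0.217, -0.976, 1.386], [0.0, 0.0, 0.0, 1.0]]
round_tower [(0.69, [230.0, 254.0, 13.0, 12.0], 168)] [(0.57, [192.1, 243.4]), (0.46, [239.4, 259.4])]
square_tower [(0.48, [408.0, 253.0, 15.0, 16.0], 176), (0.43, [274.0, 253.0, 14.0, 12.0], 115)] [(0.74, [281.5, 256.7])]
wall_piece [(0.75, [410.0, 252.0, 10.0, 18.0], 158)] [(0.53, [416.5, 262.5])]
gabled_house [(0.71, [173.0, 232.0, 31.0, 22.0], 447), (0.66, [367.0, 253.0, 17.0, 21.0], 187)] [(0.48, [370.3, 262.3]), (0.28, [241.2, 261.9])]
stepped_block [(0.57, [313.0, 248.0, 21.0, 19.0], 205), (0.53, [174.0, 230.0, 27.0, 23.0], 460)] [(0.66, [321.7, 257.1]), (0.24, [282.9, 257.7])]
tray3 [(0.74, [231.0, 248.0, 13.0, 16.0], 174), (0.7, [248.0, 199.0, 72.0, 36.0], 1849)] [(0.81, [374.8, 211.1]), (0.57, [283.0, 215.9])]
tray2 [(0.74, [231.0, 248.0, 13.0, 16.0], 174), (0.7, [248.0, 199.0, 72.0, 36.0], 1849)] [(0.81, [374.8, 211.1]), (0.57, [283.0, 215.9])]
glue_bottle 
[... 1526 characters left out ...]
ime': 2.1, 'joint_positions': array([ 1.03169182e+00,  2.63088068e-01, -4.83155062e-02,  1.25940294e+00,
        2.58207212e-05,  1.41549536e+00]), 'joint_velocities': array([-0.00054478,  0.00038579, -0.0009118 ,  0.00037634,  0.00173686,
        0.00145902]), 'effort': array([ 2.36586584e-04, -6.37425184e+01,  3.84773219e+01,  8.95095473e-04,
       -6.82219866e-05, -1.03565182e-05]), 'tcp_pos': array([0.19658108, 0.48680087, 0.20257877]), 'tool_rot': array([ 1.90726098e-01,  9.81643293e-01, -3.96610485e-07, -1.38731505e-05]), 'force': array([-0.08311546,  0.48014943,  0.41449391]), 'torque': array([ 0.00832529, -0.03897105, -0.02064642]), 'finger_force': 0.0, 'width': 0.08545955741531758}
```

```bash
python3 - <<'E'
import cv2
t=cv2.imread("pics/top0.png");s=cv2.imread("pics/side0.png")
cv2.imwrite("pics/topc.png",cv2.resize(t[120:300,160:500],(800,424),interpolation=cv2.INTER_CUBIC))
cv2.imwrite("pics/sidec.png",cv2.resize(s[100:380,220:420],(428,600),interpolation=cv2.INTER_CUBIC))
E
```

```text
(no output)
```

View pics/topc.png

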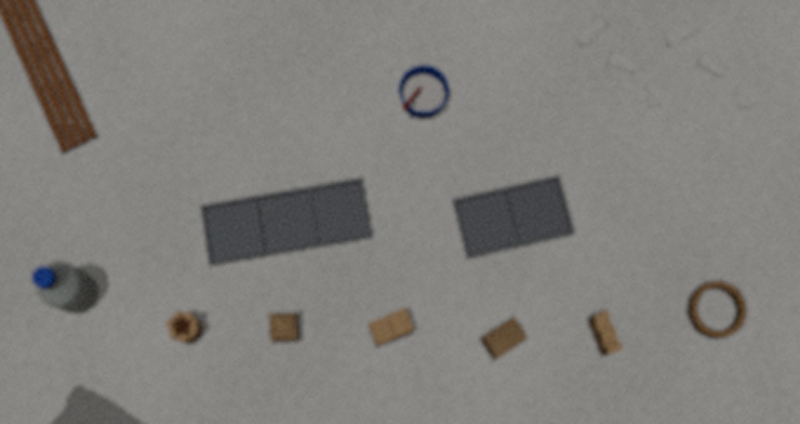

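View pics/sidec.png

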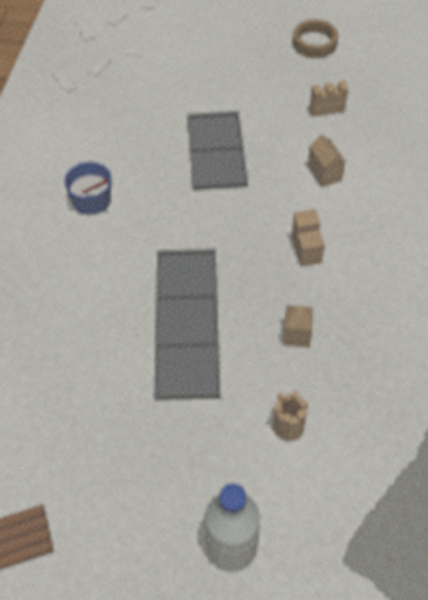

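The pictures show all five pieces standing upright in a row. In the top crop they are, left to right: round tower (185,327), square tower (285,327), stepped block (392,327), house (504,338) and wall (605,332). tray3 is left-centre, tray2 is right-centre, and the tub is beyond them. Next I fit models to both views to get pose and height.

```bash
cat > fit.py <<'E'
import cv2,numpy as np
from scipy.optimize import minimize
from rig import robot
def box(x0,x1,y0,y1,z0,z1): return np.array([[x,y,z] for x in(x0,x1) for y in(y0,y1) for z in(z0,z1)],float)
def cyl(r,z0,z1): a=np.linspace(0,2*np.pi,24,endpoint=False); return np.array([[r*np.cos(t),r*np.sin(t),z] for t in a for z in(z0,z1)])
M={"round_tower":[cyl(20,0,58)],
"square_tower":[np.vstack([box(-18,18,-18,18,0,46),[[0,0,72]]])],
"wall_piece":[box(-28,28,-10,10,0,44)]+[box(c-6,c+6,-10,10,44,54) for c in(-22,0,22)],
"gabled_house":[np.vstack([box(-25,25,-18,18,0,46),[[-25,0,64],[25,0,64]]])],
"stepped_block":[box(-27,27,-16,16,0,44),box(0,27,-16,16,0,60)],
"tray3":[box(-43,43,-116,116,0,12)],"tray2":[box(-43,43,-78,78,0,12)]}
U=6
def mask(im,kind):
    f=cv2.GaussianBlur(im,(0,0),.6).astype(np.float32)
    v=f[:,:,0]-f[:,:,2] if kind=="wood" else 255-f.mean(2)
    return v
def proj(P,c):
    k=robot.get_calibration(c); T=np.linalg.inv(k["cam_to_world"])
    return cv2.projectPoints(P,cv2.Rodrigues(T[:3,:3])[0],T[:3,3],np.array(k["K"]),np.array(k["distortion"]))[0][:,0]
def render(name,p,c,off,shape):
    x,y,z,a=p; R=np.array([[np.cos(a),-np.sin(a),0],[np.sin(a),np.cos(a),0],[0,0,1]])
    m=np.zeros(shape,np.uint8)
    for part in M[name]:
        q=(proj(part/1000@R.T+[x,y,z],c)-off+.5)*U-.5
        cv2.fillConvexPoly(m,cv2.convexHull(np.round(q*16).astype(np.int32)),1,shift=4)
    return m>0
def fit(name,x,y,yaws,ims,z=0.,fixz=False):
    kind="dark" if name.startswith("tray") else "wood"
    h=36 if name=="tray3" else 26 if name=="tray2" else 17
    h=h*2 if kind=="dark" else h
    data=[]
    for c,im in ims.items():
        u,v=np.round(proj(np.array([[x,y,.025]]),c)[0]).astype(int); off=np.array([u-h,v-h])
        s=mask(im,kind)[v-h:v+h+1,u-h:u+h+1]; bg=np.median(s); hi=np.percentile(s,99 if kind=="wood" else 92)
        big=cv2.resize(s,None,fx=U,fy=U,interpolation=cv2.INTER_CUBIC)
        b=(big>(bg+ (.42 if kind=="wood" else .5)*(hi-bg))).astype(np.uint8)
        n,l,st,ce=cv2.connectedComponentsWithStats(b)
        cen=np.array([h+.5,h+.5])*U
        i=min((i for i in range(1,n) if st[i,4]>1200),key=lambda i:np.linalg.norm(ce[i]-cen)-.02*st[i,4]**.5)
        data.append((c,off,l==i))
    def cost(p):
        p=np.array([p[0]/1e3,p[1]/1e3,0 if fixz else p[2]/1e3,p[-1]/10]); t=0
        for c,off,b in data:
            m=render(name,p,c,off,b.shape); t+=1-(m&b).sum()/max(1,(m|b).sum())
        return t
    best=None
    for a in yaws:
        p0=[x*1e3,y*1e3,z*1e3,a*10]; sim=np.array([p0]+[np.add(p0,d) for d in np.diag([8,8,5,3])])
        r=minimize(cost,p0,method="Nelder-Mead",options=dict(initial_simplex=sim,xatol=.05,fatol=1e-4,maxiter=300))
        if best is None or r.fun<best.fun: best=r
    q=best.x; return np.array([q[0],q[1],q[2],np.degrees(q[3]/10)]),best.fun
E
cat > m.py <<'E'
from fit import *
ims={c:cv2.imread(f"pics/{c}0.png")[:,:,::-1] for c in("top","side")}
k=robot.get_calibration("top");C=k["cam_to_world"]
def ground(u,v,z=.025):
    d=cv2.undistortPoints(np.array([[[u,v]]],float),np.array(k["K"]),np.array(k["distortion"]))[0,0]
    w=C[:3,:3]@[d[0],d[1],1]; return C[:3,3]+w*(z-C[2,3])/w[2]
px=dict(round_tower=(185,327),square_tower=(285,327),stepped_block=(392,327),gabled_house=(504,338),wall_piece=(605,332),tray3=(287,221),tray2=(513,217))
for n,(u,v) in px.items():
    g=ground(160+u*340/800,120+v*180/424)
    ya=[.0] if n=="round_tower" else np.radians([8,14]) if n[:4]=="tray" else np.radians(range(-45,45,15)) if n[:2]=="sq" else np.radians(range(-180 if n[:2]=="st" else -90,180 if n[:2]=="st" else 90,30))
    p,c=fit(n,g[0],g[1],ya,ims); print(n,np.round(g[:2]*1e3),np.round(p,1),round(c,3),"reach",round(np.hypot(p[0],p[1])))
for n,(u,v) in dict(bottle=(72,290),tub=(425,92),tape=(717,310)).items(): print(n,np.round(ground(160+u*340/800,120+v*180/424)*1e3))
E
python3 m.py
```

```text
round_tower [449. 274.] [447.7 272.9   3.9  -6.3] 0.39 reach 524
square_tower [452. 137.] [ 4.516e+02  1.391e+02 -2.000e-01  1.400e+00] 0.348 reach 473Traceback (most recent call last):
  File "m.py", line 11, in <module>
    p,c=fit(n,g[0],g[1],ya,ims); print(n,np.round(g[:2]*1e3),np.round(p,1),round(c,3),"reach",round(np.hypot(p[0],p[1])))
        ~~~^^^^^^^^^^^^^^^^^^^^
  File "fit.py", line 49, in fit
    r=minimize(cost,p0,method="Nelder-Mead",options=dict(initial_simplex=sim,xatol=.05,fatol=1e-4,maxiter=300))
    res = _minimize_neldermead(fun, x0, args, callback, bounds=bounds,
                               **options)
    fxr = func(xr)
    fx = function(np.copy(x), *(wrapper_args + args))
  File "fit.py", line 44, in cost
    m=render(name,p,c,off,b.shape); t+=1-(m&b).sum()/max(1,(m|b).sum())
  File "fit.py", line 24, in render
    q=(proj(part/1000@R.T+[x,y,z],c)-off+.5)*U-.5
       ~~~~^^^^^^^^^^^^^^^^^^^^^^^^^
  File "fit.py", line 18, in proj
    k=robot.get_calibration(c); T=np.linalg.inv(k["cam_to_world"])
ValueError: time passes only in moves, steps and waits
```

```bash
sed -i 's/^U=6/U=6\nCAL={c:robot.get_calibration(c) for c in("top","side")}/; s/k=robot.get_calibration(c); T/k=CAL[c]; T/' fit.py; sed -i 's/k=robot.get_calibration("top")/k=CAL["top"]/' m.py; python3 m.py; python3 -c "
from rig import robot
print(robot.get_obs()['time'])"
```

```text
round_tower [449. 274.] [447.7 272.9   3.9  -6.3] 0.39 reach 524
square_tower [452. 137.] [ 4.516e+02  1.391e+02 -2.000e-01  1.400e+00] 0.348 reach 473
stepped_block [455.  -8.] [454.5  -4.6   4.4 -72.1] 0.346 reach 455
gabled_house [ 443. -160.] [ 442.6 -159.1   -3.   -58.8] 0.395 reach 470
wall_piece [ 453. -298.] [ 452.4 -299.9   -2.    17.6] 0.424 reach 543
tray3 [598. 140.] [602.8 143.9  -1.2  11.2] 0.03 reach 620
tray2 [ 610. -173.] [ 616.2 -175.2   -1.6   14. ] 0.034 reach 641
bottle [495. 434.  25.]
tub [790. -49.  25.]
tape [ 485. -456.   25.]
2.1
```

Trays fit at z≈0 and the pieces within 4 mm of the table, and all are within reach. The round tower is nearest, so I start there.

Request:
jog_arm(steps=[[0.93,-0.79,0,0,0,0,0],[0.93,-0.79,0,0,0,0,0],[0.93,-0.79,0,0,0,0,0],[0.93,-0.79,0,0,0,0,0],[0.93,-0.79,0,0,0,0,0]], newtons=30)

```text
time: 2.6
tcp_pos: [0.3371, 0.3672, 0.2027]
tool_rot: [0.191, 0.982, 0.0, 0.0]
force: [0.4, 0.3, 0.5]
width: 0.085
finger_force: 0.0
```

Request:
jog_arm(steps=[[0.93,-0.79,-0.5,0,0,0,0],[0.93,-0.79,-0.5,0,0,0,0],[0.93,-0.79,-0.5,0,0,0,0],[0.93,-0.79,-0.5,0,0,0,0],[0,0,0,0,0,0,0]])

```text
time: 3.1
tcp_pos: [0.4497, 0.2709, 0.1407]
tool_rot: [0.192, 0.981, -0.001, -0.001]
force: [-0.3, -0.4, 0.2]
width: 0.0856
finger_force: 0.0
```

```bash
cat > w.py <<'E'
import sys; from fit import *
tag,piece=sys.argv[1:3]; P=np.array(eval(sys.argv[3]),float)  # x,y,yaw mm/deg
o=robot.get_obs(); k=robot.get_calibration("wrist"); im=robot.grab_frame("wrist"); CAL["wrist"]=k
a=np.radians(P[2]); R=np.array([[np.cos(a),-np.sin(a),0],[np.sin(a),np.cos(a),0],[0,0,1]])
b=im[:,:,::-1].copy()
for part in M[piece]:
    q=proj(part/1000@R.T+[P[0]/1e3,P[1]/1e3,0],"wrist"); cv2.polylines(b,[cv2.convexHull(np.round(q).astype(np.int32))],True,(0,0,255),1)
cv2.imwrite(f"pics/{tag}.png",b); cv2.imwrite(f"pics/{tag}_raw.png",im[:,:,::-1])
print(o["time"],o["tcp_pos"],o["tool_rot"]); print(np.round(k["cam_to_world"],3))
E
python3 w.py wr1 round_tower "[448,273,0]"
```

```text
3.1 [0.44968373 0.27087534 0.14068779] [ 1.92465464e-01  9.81303201e-01 -8.20854755e-04 -6.32519177e-04]
[[ 0.378  0.886  0.27   0.38 ]
 [ 0.926 -0.36  -0.113  0.3  ]
 [-0.003  0.293 -0.956  0.312]
 [ 0.     0.     0.     1.   ]]
```

View pics/wr1.png

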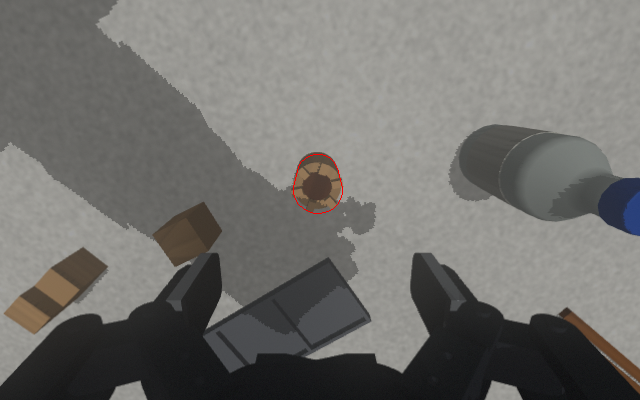

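The outline drawn from the estimate sits right on the round tower at (318,183), so the fit is good to a millimetre or two. Descend and grasp.

Request:
jog_arm(steps=[[-0.03,0.03,-0.98,0,0,0,0],[-0.03,0.03,-0.98,0,0,0,0],[0,0,-0.98,0,0,0,0],[0,0,-0.97,0,0,0,0],[0,0,0,0,0,0,0]])

```text
time: 3.65
tcp_pos: [0.4435, 0.2751, 0.0231]
tool_rot: [0.19, 0.982, -0.001, -0.002]
force: [-0.7, 0.1, -0.1]
width: 0.0853
finger_force: 0.0
```

Request:
jog_arm(steps=[[0,0,0,0,0,0,0.8],[0,0,0,0,0,0,0.8],[0,0,0,0,0,0,0.8],[0,0,0,0,0,0,0.8],[0,0,0,0,0,0,0.8]], newtons=30)

```text
time: 4.15
tcp_pos: [0.4469, 0.2756, 0.0268]
tool_rot: [0.191, 0.982, 0.001, 0.001]
force: [-0.1, -1.6, 10.9]
width: 0.0382
finger_force: 28.9
```

Request:
jog_arm(steps=[[0,0,0.5,0,0,0,0.8],[0,0,1,0,0,0,0.8],[0,0,1,0,0,0,0.8],[0.94,-0.37,0,0,0,0,0.8],[0.94,-0.37,0,0,0,0,0.8]])

```text
time: 4.65
tcp_pos: [0.5035, 0.2534, 0.1024]
tool_rot: [0.19, 0.982, 0.001, 0.001]
force: [-0.3, 0.5, 0.0]
width: 0.0378
finger_force: 30.1
```

Request:
jog_arm(steps=[[0.94,-0.37,0,0,0,0,0.8],[0.94,-0.37,0,0,0,0,0.8],[0.94,-0.37,0,0,0,0,0.8],[0,0,-0.6,0,0,0,0.8],[0,0,0,0,0,0,0.8]])

```text
time: 5.15
tcp_pos: [0.5865, 0.2192, 0.081]
tool_rot: [0.191, 0.982, -0.0, -0.001]
force: [-0.1, -0.1, -0.6]
width: 0.0382
finger_force: 30.2
```

```bash
cat > v.py <<'E'
import sys; from rig import robot; import cv2,numpy as np
ob=[]
for i in range(3): im=robot.grab_frame(sys.argv[2]); ob.append(robot.get_obs()["tcp_pos"])
cv2.imwrite(f"pics/{sys.argv[1]}.png",im[:,:,::-1] if sys.argv[2]=="wrist" else cv2.resize(im[100:380,220:420,::-1],(428,600),interpolation=cv2.INTER_CUBIC)); print(np.round(np.mean(ob,0),4),robot.get_obs()["width"])
E
python3 v.py wr2 wrist
```

```text
[0.5864 0.2199 0.0827] 0.03806943671911777
```

View pics/wr2.png

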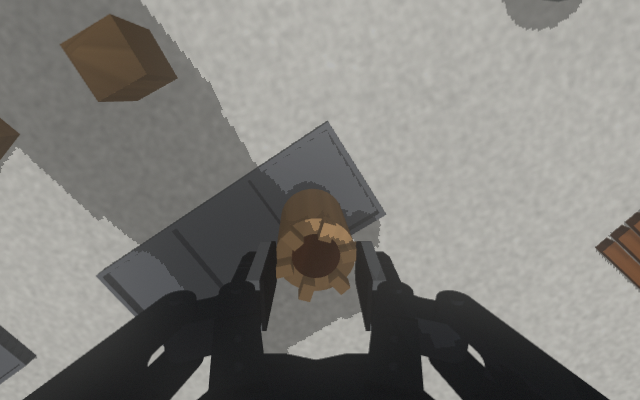

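The tower is held upright between the pads at (315,250), above the end bay. Lower and release.

Request:
jog_arm(steps=[[0,0,-0.8,0,0,0,0.8],[0,0,-0.6,0,0,0,0.8],[0,0,-0.3,0,0,0,0.8],[0,0,0,0,0,0,0.8],[0,0,0,0,0,0,0.8]])

```text
time: 5.8
tcp_pos: [0.5871, 0.2201, 0.0322]
tool_rot: [0.191, 0.982, 0.0, 0.0]
force: [-0.2, -0.6, -1.3]
width: 0.038
finger_force: 31.3
```

Request:
jog_arm(steps=[[0,0,0,0,0,0,0.25],[0,0,0,0,0,0,0.25],[0,0,0,0,0,0,0.25]])

```text
time: 6.1
tcp_pos: [0.5871, 0.2199, 0.0317]
tool_rot: [0.191, 0.982, 0.0, 0.0]
force: [0.9, 0.4, -0.3]
width: 0.0644
finger_force: 0.0
```

Request:
jog_arm(steps=[[0,0,1,0,0,0,0.25],[0,0,1,0,0,0,0.25],[0,0,1,0,0,0,0],[-0.9,-0.54,0,0,0,0.97,0],[-0.9,-0.54,0,0,0,0.97,0]])

```text
time: 6.6
tcp_pos: [0.5331, 0.1873, 0.122]
tool_rot: [0.054, 0.999, 0.0, 0.001]
force: [-0.8, -1.1, 0.1]
width: 0.0852
finger_force: 0.0
```

Request:
jog_arm(steps=[[-0.9,-0.54,0,0,0,0.97,0],[-0.9,-0.54,0,0,0,0,0],[-0.9,-0.54,0,0,0,0,0],[0,0,0,0,0,0,0]])

```text
time: 7.0
tcp_pos: [0.4489, 0.1376, 0.1217]
tool_rot: [-0.011, 1.0, -0.0, -0.001]
force: [0.5, 0.3, 0.5]
width: 0.0856
finger_force: 0.0
```

```bash
python3 w.py wr3 square_tower "[451.6,139.1,1.4]"
```

```text
7.0 [0.4488899  0.13761161 0.12168247] [-1.08577202e-02  9.99940911e-01 -1.50948438e-04 -5.11417729e-04]
[[-0.022  0.956  0.292  0.374]
 [ 1.     0.021  0.006  0.136]
 [-0.001  0.292 -0.956  0.293]
 [ 0.     0.     0.     1.   ]]
```

View pics/wr3.png

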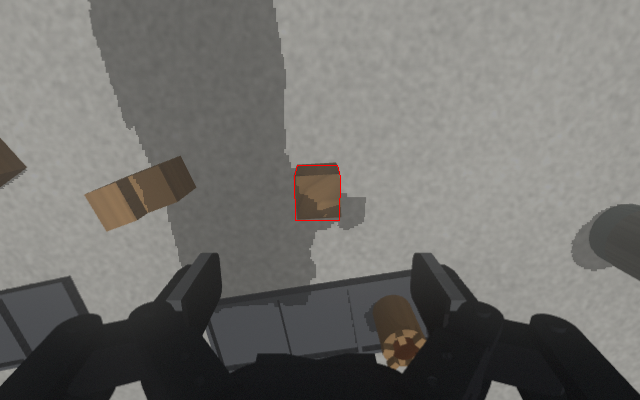

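The outline matches the square tower at (318,193), and the round tower stands in its bay at (400,330). Grasp the square tower, carry it to bay −76 at (617.6, 69.3), 166 mm in x and −70 mm in y from the grasp.

Request:
jog_arm(steps=[[0.07,0.04,-0.9,0,0,0,0],[0,0,-0.9,0,0,0,0],[0,0,-0.9,0,0,0,0],[0,0,-0.5,0,0,0,0],[0,0,0,0,0,0,0]])

```text
time: 7.55
tcp_pos: [0.4537, 0.1402, 0.0237]
tool_rot: [-0.011, 1.0, -0.0, -0.001]
force: [1.2, -0.7, 0.9]
width: 0.0851
finger_force: 0.0
```

Request:
jog_arm(steps=[[0,0,0,0,0,0,0.8],[0,0,0,0,0,0,0.8],[0,0,0,0,0,0,0.8],[0,0,0,0,0,0,0.8],[0,0,0,0,0,0,0.8]])

```text
time: 8.05
tcp_pos: [0.4549, 0.1396, 0.0263]
tool_rot: [-0.011, 1.0, -0.0, 0.001]
force: [-2.4, -5.0, 16.5]
width: 0.0283
finger_force: 26.0
```

Request:
jog_arm(steps=[[0,0,0.5,0,0,0,0.8],[0,0,1,0,0,0,0.8],[0,0,1,0,0,0,0.8],[0.92,-0.39,0,0,0,0,0.8],[0.92,-0.39,0,0,0,0,0.8]])

```text
time: 8.55
tcp_pos: [0.5104, 0.1166, 0.1019]
tool_rot: [-0.012, 1.0, 0.0, 0.001]
force: [-0.1, 0.4, -0.3]
width: 0.0169
finger_force: 0.0
```

Request:
jog_arm(steps=[[0.92,-0.39,0,0,0,0,0.8],[0.92,-0.39,0,0,0,0,0.8],[0.92,-0.39,0,0,0,0,0.8],[0.92,-0.39,0,0,0,0,0.8],[0,0,-0.6,0,0,0,0.8]])

```text
time: 9.05
tcp_pos: [0.6239, 0.0683, 0.0837]
tool_rot: [-0.01, 1.0, -0.0, 0.003]
force: [-0.4, 0.1, -0.4]
width: 0.0172
finger_force: 0.0
```

The width reads 17 mm with no grip force: the pads caught the eaves and slid off the roof, so the grasp was too high. I look for the tower.

Request:
jog_arm(steps=[[-0.9,0.39,0.6,0,0,0,0],[-0.9,0.39,0,0,0,0,0],[-0.9,0.39,0,0,0,0,0],[-0.9,0.39,0,0,0,0,0],[-0.9,0.39,0,0,0,0,0]])

```text
time: 9.55
tcp_pos: [0.4836, 0.1287, 0.1006]
tool_rot: [-0.011, 1.0, 0.0, 0.0]
force: [-1.4, 0.4, -0.2]
width: 0.085
finger_force: 0.0
```

Request:
jog_arm(steps=[[-0.9,0.39,0.6,0,0,0,0],[0,0,0,0,0,0,0]])

```text
time: 9.75
tcp_pos: [0.4555, 0.1411, 0.1202]
tool_rot: [-0.012, 1.0, 0.0, 0.001]
force: [-0.1, -1.1, -0.4]
width: 0.0853
finger_force: 0.0
```

```bash
python3 w.py wr4 square_tower "[451.6,139.1,1.4]"
```

```text
9.75 [0.45548878 0.14110749 0.1202494 ] [-1.20607271e-02  9.99926997e-01  2.61537349e-04  6.86351492e-04]
[[-0.024  0.955  0.294  0.38 ]
 [ 1.     0.023  0.007  0.14 ]
 [-0.     0.294 -0.956  0.292]
 [ 0.     0.     0.     1.   ]]
```

View pics/wr4.png

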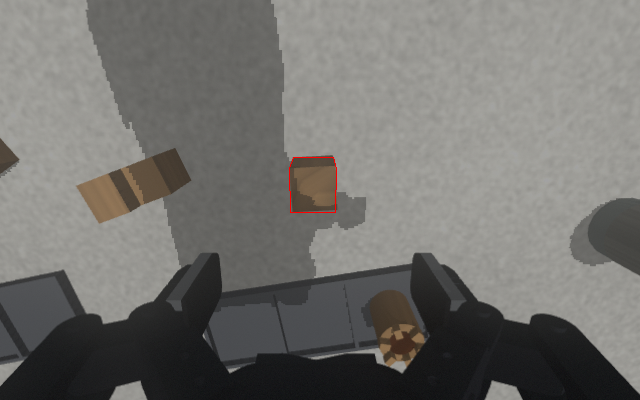

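The square tower still stands in place at (313,186). I grasp it 11 mm lower.

Request:
jog_arm(steps=[[-0.1,-0.05,-0.9,0,0,0,0],[0,0,-0.9,0,0,0,0],[0,0,-0.9,0,0,0,0],[0,0,-0.85,0,0,0,0],[0,0,0,0,0,0,0]])

```text
time: 10.3
tcp_pos: [0.4534, 0.138, 0.0093]
tool_rot: [-0.011, 1.0, -0.0, -0.002]
force: [-0.7, -1.4, 0.3]
width: 0.0856
finger_force: 0.0
```

Request:
jog_arm(steps=[[0,0,0,0,0,0,0.75],[0,0,0,0,0,0,0.75],[0,0,0,0,0,0,0.75],[0,0,0,0,0,0,0.75],[0,0,0,0,0,0,0.75]])

```text
time: 10.8
tcp_pos: [0.4558, 0.1386, 0.0134]
tool_rot: [-0.011, 1.0, 0.0, 0.001]
force: [-3.0, 0.1, 13.1]
width: 0.0457
finger_force: 28.5
```

Request:
jog_arm(steps=[[0,0,0.03,0,0,0,0.75],[0,0,0.03,0,0,0,0.75],[0,0,0,0,0,0,0.75]])

```text
time: 11.1
tcp_pos: [0.4549, 0.1386, 0.014]
tool_rot: [-0.011, 1.0, 0.0, 0.0]
force: [-0.6, -1.4, -0.8]
width: 0.0458
finger_force: 30.7
```

```bash
python3 v.py wr5 wrist
```

```text
[0.4548 0.1386 0.0138] 0.04570152152726006
```

View pics/wr5.png

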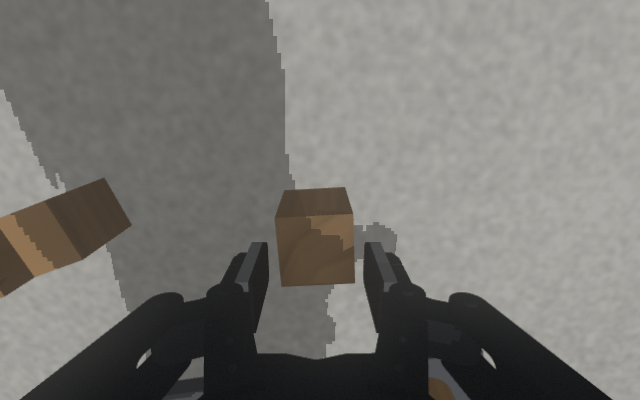

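Request:
jog_arm(steps=[[0,0,0.3,0,0,0,0.75],[0,0,0.3,0,0,0,0.75],[0,0,0.3,0,0,0,0.75],[0,0,0,0,0,0,0.75]])

```text
time: 11.65
tcp_pos: [0.4554, 0.1386, 0.042]
tool_rot: [-0.011, 1.0, 0.0, 0.001]
force: [-0.1, -0.8, 0.1]
width: 0.0457
finger_force: 30.9
```

```bash
python3 - <<'E'
from fit import *
im=robot.grab_frame("side"); cv2.imwrite("pics/s5.png",cv2.resize(im[190:290,310:400,::-1],(540,600),interpolation=cv2.INTER_CUBIC))
CAL["wrist"]=robot.get_calibration("wrist");o=robot.get_obs();print(o["tcp_pos"],o["width"])
t=o["tcp_pos"]; print(proj(np.array([t+[0,s*.02285,h] for s in(-1,1) for h in(-.008,.011,.025)]),"wrist").round())
E
```

```text
[0.45511018 0.13857815 0.04132776] 0.04584811621994125
[[277. 227.]
 [273. 241.]
 [269. 253.]
 [353. 229.]
 [357. 243.]
 [361. 255.]]
```

View pics/s5.png

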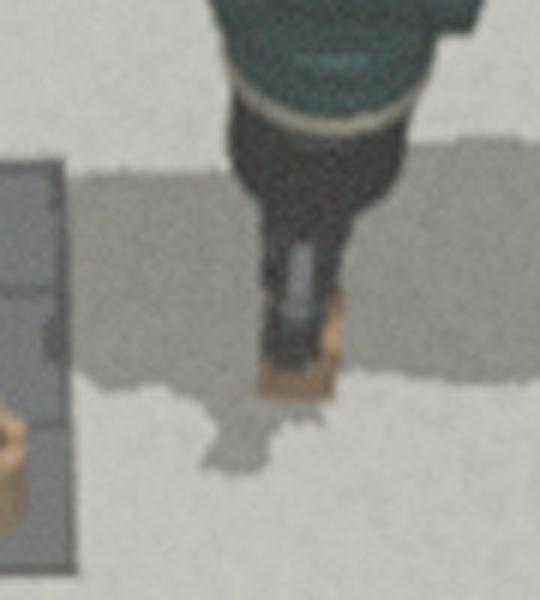

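The side view shows the tower lifted upright between the pads. Carry it on to its bay.

Request:
jog_arm(steps=[[0,0,0.66,0,0,0,0.75],[0,0,0.67,0,0,0,0.75],[0.91,-0.385,0,0,0,0,0.75],[0.91,-0.385,0,0,0,0,0.75],[0.91,-0.385,0,0,0,0,0.75]])

```text
time: 12.2
tcp_pos: [0.5373, 0.1034, 0.0804]
tool_rot: [-0.011, 1.0, 0.0, 0.0]
force: [-0.4, 0.1, -0.1]
width: 0.0453
finger_force: 31.0
```

Request:
jog_arm(steps=[[0.91,-0.385,0,0,0,0,0.75],[0.91,-0.385,0,0,0,0,0.75],[0.91,-0.385,0,0,0,0,0.75],[0,0,-0.8,0,0,0,0.75],[0,0,0,0,0,0,0.75]])

```text
time: 12.7
tcp_pos: [0.617, 0.0689, 0.0536]
tool_rot: [-0.011, 1.0, 0.0, -0.002]
force: [-1.6, 0.5, -1.0]
width: 0.0457
finger_force: 31.1
```

Request:
jog_arm(steps=[[0,0,-0.7,0,0,0,0.75],[0,0,-0.4,0,0,0,0.75],[0,0,0,0,0,0,0.75],[0,0,0,0,0,0,0.75]])

```text
time: 13.1
tcp_pos: [0.6182, 0.0694, 0.0241]
tool_rot: [-0.011, 1.0, 0.0, -0.0]
force: [-0.5, 0.8, 0.6]
width: 0.0457
finger_force: 31.1
```

Request:
jog_arm(steps=[[0,0,-0.17,0,0,0,0.75],[0,0,0,0,0,0,0.75],[0,0,0,0,0,0,0.75]])

```text
time: 13.4
tcp_pos: [0.6184, 0.0692, 0.0187]
tool_rot: [-0.011, 1.0, 0.0, 0.0]
force: [-0.1, 0.3, -1.2]
width: 0.0459
finger_force: 31.1
```

Request:
jog_arm(steps=[[0,0,0,0,0,0,0.2],[0,0,0,0,0,0,0.2],[0,0,0,0,0,0,0.2]])

```text
time: 13.7
tcp_pos: [0.6185, 0.0692, 0.0185]
tool_rot: [-0.011, 1.0, 0.0, 0.0]
force: [-1.3, 0.0, -0.3]
width: 0.0687
finger_force: 0.0
```

Request:
jog_arm(steps=[[0,0,1,0,0,0,0.2],[0,0,1,0,0,0,0.2],[0,0,1,0,0,0,0.2],[0,0,0.4,0,0,0,0],[0,0,0,0,0,0,0]])

```text
time: 14.2
tcp_pos: [0.6193, 0.0692, 0.1217]
tool_rot: [-0.011, 1.0, -0.0, 0.001]
force: [-0.2, -0.2, -1.4]
width: 0.0851
finger_force: 0.0
```

```bash
python3 v.py wr6 wrist
```

```text
[0.6181 0.0692 0.1195] 0.08569998314186933
```

View pics/wr6.png

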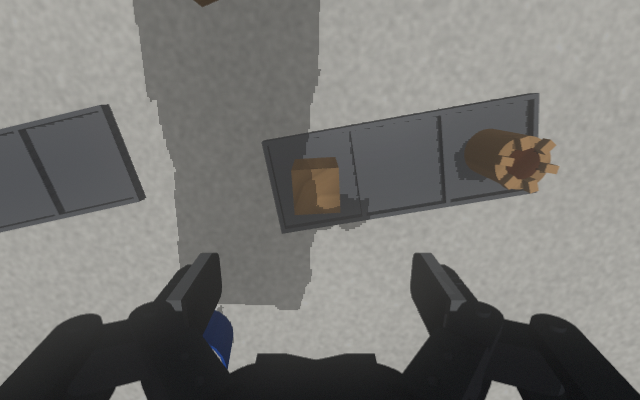

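Both towers stand in their end bays (square at (316,187), round at (510,160)), with the middle bay empty. Next is the stepped block.

Request:
jog_arm(steps=[[-0.545,-0.246,0,0,0,-0.92,0],[-0.545,-0.246,0,0,0,-0.92,0],[-0.545,-0.246,0,0,0,-0.92,0],[-0.545,-0.246,0,0,0,-0.92,0],[-0.545,-0.246,0,0,0,-0.92,0]])

```text
time: 14.85
tcp_pos: [0.5352, 0.0321, 0.1189]
tool_rot: [0.307, 0.952, -0.0, -0.001]
force: [0.1, -0.0, -1.0]
width: 0.0852
finger_force: 0.0
```

Request:
jog_arm(steps=[[-0.545,-0.246,0,0,0,-0.92,0],[-0.545,-0.246,0,0,0,-0.92,0],[-0.545,-0.246,0,0,0,-0.92,0],[-0.545,-0.246,0,0,0,-0.92,0],[-0.545,-0.246,0,0,0,-0.92,0]])

```text
time: 15.35
tcp_pos: [0.4534, -0.0047, 0.1191]
tool_rot: [0.592, 0.806, -0.0, -0.001]
force: [0.1, 0.4, -0.1]
width: 0.0853
finger_force: 0.0
```

```bash
python3 w.py wr7 stepped_block "[454.5,-4.6,-72.1]"
```

```text
15.35 [ 0.4533945  -0.00467869  0.1191105 ] [ 5.92091294e-01  8.05870160e-01 -4.60997326e-04 -9.85671663e-04]
[[ 0.954  0.287  0.085  0.431]
 [ 0.299 -0.912 -0.281  0.067]
 [-0.003  0.293 -0.956  0.291]
 [ 0.     0.     0.     1.   ]]
```

View pics/wr7.png

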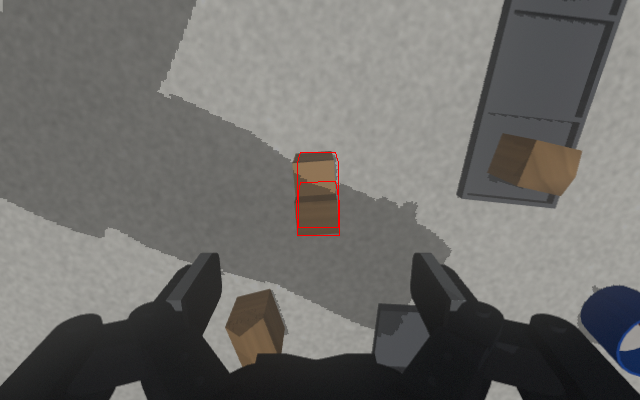

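The stepped block is at (316,193) and the outline agrees within a couple of pixels. Grasp low and lift.

Request:
jog_arm(steps=[[0.02,0,-0.9,0,0,0,0],[0,0,-0.9,0,0,0,0],[0,0,-0.9,0,0,0,0],[0,0,-0.8,0,0,0,0],[0,0,0,0,0,0,0]])

```text
time: 15.9
tcp_pos: [0.453, -0.0041, 0.0125]
tool_rot: [0.59, 0.808, -0.001, -0.003]
force: [-0.6, -0.5, 0.6]
width: 0.0853
finger_force: 0.0
```

Request:
jog_arm(steps=[[0,0,0,0,0,0,0.75],[0,0,0,0,0,0,0.75],[0,0,0,0,0,0,0.75],[0,0,0,0,0,0,0.75],[0,0,0,0,0,0,0.75]])

```text
time: 16.4
tcp_pos: [0.4561, -0.0048, 0.0162]
tool_rot: [0.59, 0.807, 0.0, 0.001]
force: [-1.6, 0.5, 7.0]
width: 0.0312
finger_force: 28.8
```

Request:
jog_arm(steps=[[0,0,0.5,0,0,0,0.75],[0,0,0.5,0,0,0,0.75],[0,0,0,0,0,0,0.75]])

```text
time: 16.7
tcp_pos: [0.4567, -0.0048, 0.047]
tool_rot: [0.59, 0.807, 0.001, 0.001]
force: [0.6, 0.3, -0.9]
width: 0.0317
finger_force: 30.0
```

Request:
jog_arm(steps=[[0,0,1,0,0,0,0.75],[1,-0.89,0,0,0,0,0.75],[1,-0.89,0,0,0,0,0.75],[1,-0.89,0,0,0,0,0.75],[1,-0.89,0,0,0,0,0.75]])

```text
time: 17.2
tcp_pos: [0.5765, -0.1126, 0.0748]
tool_rot: [0.59, 0.807, 0.0, -0.0]
force: [0.4, 0.3, 0.4]
width: 0.0317
finger_force: 30.0
```

Request:
jog_arm(steps=[[1,-0.89,0,0,0,0,0.75],[0,0,-0.8,0,0,0,0.75],[0,0,-0.5,0,0,0,0.75],[0,0,0,0,0,0,0.75],[0,0,0,0,0,0,0.75]])

```text
time: 17.7
tcp_pos: [0.6053, -0.1379, 0.0363]
tool_rot: [0.59, 0.807, -0.0, -0.0]
force: [0.3, -0.5, -0.4]
width: 0.0313
finger_force: 30.0
```

Request:
jog_arm(steps=[[0,0,-0.33,0,0,0,0.75],[0,0,-0.2,0,0,0,0.75],[0,0,0,0,0,0,0.75],[0,0,0,0,0,0,0.75]])

```text
time: 18.1
tcp_pos: [0.6054, -0.138, 0.0204]
tool_rot: [0.59, 0.807, 0.0, 0.0]
force: [-0.6, 0.1, -1.3]
width: 0.0312
finger_force: 29.5
```

Request:
jog_arm(steps=[[0,0,0,0,0,0,0.3],[0,0,0,0,0,0,0.3],[0,0,0,0,0,0,0.3],[0,0,1,0,0,0,0.3],[0,0,1,0,0,0,0.3]])

```text
time: 18.6
tcp_pos: [0.6049, -0.1379, 0.0808]
tool_rot: [0.59, 0.807, -0.0, -0.001]
force: [0.5, -0.4, 0.9]
width: 0.0596
finger_force: 0.0
```

Request:
jog_arm(steps=[[0,0,1,0,0,0,0.3],[-0.905,-0.117,0.2,0,0,0.85,0],[-0.905,-0.117,0.2,0,0,0.85,0],[-0.905,-0.117,0,0,0,0,0],[-0.905,-0.117,0,0,0,0,0]])

```text
time: 19.1
tcp_pos: [0.496, -0.1522, 0.1227]
tool_rot: [0.49, 0.872, 0.0, 0.0]
force: [-0.1, -0.8, 0.0]
width: 0.0857
finger_force: 0.0
```

Request:
jog_arm(steps=[[-0.905,-0.117,0,0,0,0,0],[-0.905,-0.117,0,0,0,0,0],[0,0,0,0,0,0,0]])

```text
time: 19.4
tcp_pos: [0.44, -0.159, 0.1228]
tool_rot: [0.491, 0.871, -0.0, -0.0]
force: [-0.5, 0.9, -1.1]
width: 0.0851
finger_force: 0.0
```

```bash
python3 w.py wr8 gabled_house "[442.6,-159.1,-58.8]"
```

```text
19.4 [ 0.44001967 -0.15902117  0.12276976] [ 4.90759921e-01  8.71294766e-01 -1.43498209e-04 -3.31612016e-04]
[[ 0.855  0.496  0.151  0.401]
 [ 0.519 -0.817 -0.252 -0.094]
 [-0.002  0.294 -0.956  0.294]
 [ 0.     0.     0.     1.   ]]
```

View pics/wr8.png

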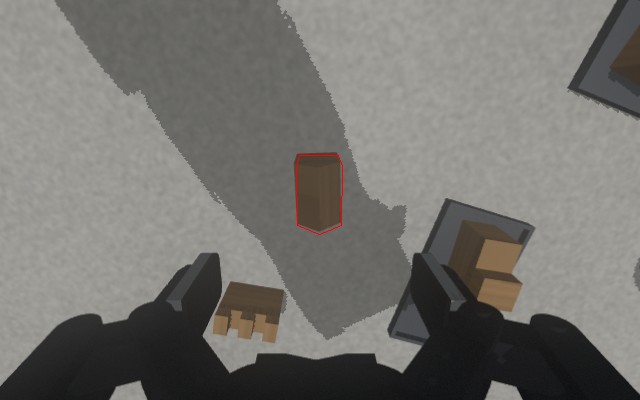

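The house is at (319,192), on its outline, and the stepped block stands in its bay at (490,265). Grasp the house.

Request:
jog_arm(steps=[[0.07,0,-0.9,0,0,0,0],[0,0,-0.9,0,0,0,0],[0,0,-0.9,0,0,0,0],[0,0,-0.9,0,0,0,0],[0,0,0,0,0,0,0]])

```text
time: 19.95
tcp_pos: [0.4439, -0.1583, 0.0121]
tool_rot: [0.49, 0.872, 0.0, -0.002]
force: [-0.4, 0.1, 0.6]
width: 0.0852
finger_force: 0.0
```

Request:
jog_arm(steps=[[0,0,0,0,0,0,0.75],[0,0,0,0,0,0,0.75],[0,0,0,0,0,0,0.75],[0,0,0,0,0,0,0.75],[0,0,0,0,0,0,0.75]])

```text
time: 20.45
tcp_pos: [0.4454, -0.1596, 0.0156]
tool_rot: [0.49, 0.872, -0.0, 0.001]
force: [-1.9, -0.8, 10.6]
width: 0.0343
finger_force: 28.9
```

Request:
jog_arm(steps=[[0,0,0.5,0,0,0,0.75],[0,0,0.5,0,0,0,0.75],[0,0,0,0,0,0,0.75]])

```text
time: 20.75
tcp_pos: [0.4458, -0.1598, 0.0463]
tool_rot: [0.49, 0.872, -0.0, 0.002]
force: [0.2, -0.7, -1.7]
width: 0.0344
finger_force: 29.8
```

Request:
jog_arm(steps=[[0,0,1,0,0,0,0.75],[1,-0.29,0,0,0,0,0.75],[1,-0.29,0,0,0,0,0.75],[1,-0.29,0,0,0,0,0.75],[1,-0.29,0,0,0,0,0.75]])

```text
time: 21.25
tcp_pos: [0.5658, -0.1942, 0.074]
tool_rot: [0.49, 0.872, 0.0, -0.0]
force: [-0.2, -0.5, 0.6]
width: 0.0341
finger_force: 30.2
```

Request:
jog_arm(steps=[[1,-0.29,0,0,0,0,0.75],[1,-0.29,0,0,0,0,0.75],[0,0,-0.8,0,0,0,0.75],[0,0,-0.5,0,0,0,0.75],[0,0,0,0,0,0,0.75]])

```text
time: 21.75
tcp_pos: [0.6235, -0.2107, 0.0328]
tool_rot: [0.49, 0.872, -0.0, -0.002]
force: [-0.2, 1.0, -0.0]
width: 0.0341
finger_force: 30.2
```

Request:
jog_arm(steps=[[0,0,-0.33,0,0,0,0.75],[0,0,-0.19,0,0,0,0.75],[0,0,0,0,0,0,0.75],[0,0,0,0,0,0,0.75]])

```text
time: 22.15
tcp_pos: [0.6248, -0.2114, 0.0202]
tool_rot: [0.49, 0.872, 0.0, 0.0]
force: [-0.8, 1.2, -0.4]
width: 0.0345
finger_force: 32.0
```

Request:
jog_arm(steps=[[0,0,0,0,0,0,0.3],[0,0,0,0,0,0,0.3],[0,0,0,0,0,0,0.3],[0,0,1,0,0,0,0.3],[0,0,1,0,0,0,0.3]])

```text
time: 22.65
tcp_pos: [0.6241, -0.2111, 0.0801]
tool_rot: [0.49, 0.872, -0.0, -0.001]
force: [0.1, 0.9, -0.4]
width: 0.0596
finger_force: 0.0
```

Request:
jog_arm(steps=[[0,0,1,0,0,0,0.3],[-0.57,-0.293,0.2,0,0,0.955,0],[-0.57,-0.293,0.2,0,0,0.955,0],[-0.57,-0.293,0,0,0,0.955,0],[-0.57,-0.293,0,0,0,0.955,0]])

```text
time: 23.15
tcp_pos: [0.5557, -0.2468, 0.1222]
tool_rot: [0.24, 0.971, -0.0, 0.0]
force: [-0.1, 0.1, 0.0]
width: 0.0854
finger_force: 0.0
```

Request:
jog_arm(steps=[[-0.57,-0.293,0,0,0,0.955,0],[-0.57,-0.293,0,0,0,0.955,0],[-0.57,-0.293,0,0,0,0.955,0],[-0.57,-0.293,0,0,0,0.955,0],[-0.57,-0.293,0,0,0,0.955,0]])

```text
time: 23.65
tcp_pos: [0.4701, -0.2908, 0.122]
tool_rot: [-0.09, 0.996, -0.0, 0.0]
force: [-0.2, -0.0, -0.2]
width: 0.0856
finger_force: 0.0
```

Request:
jog_arm(steps=[[-0.57,-0.293,0,0,0,0.955,0],[0,0,0,0,0,0,0]])

```text
time: 23.85
tcp_pos: [0.4523, -0.3, 0.1221]
tool_rot: [-0.155, 0.988, -0.0, -0.0]
force: [-0.5, 0.3, -0.0]
width: 0.0853
finger_force: 0.0
```

```bash
python3 w.py wr9 wall_piece "[452.4,-299.9,17.6]"
```

```text
23.85 [ 0.45229981 -0.29995318  0.12214131] [-1.54823827e-01  9.87942083e-01 -1.10167594e-04 -1.05686551e-04]
[[-0.306  0.91   0.279  0.381]
 [ 0.952  0.293  0.089 -0.322]
 [-0.     0.293 -0.956  0.294]
 [ 0.     0.     0.     1.   ]]
```

View pics/wr9.png

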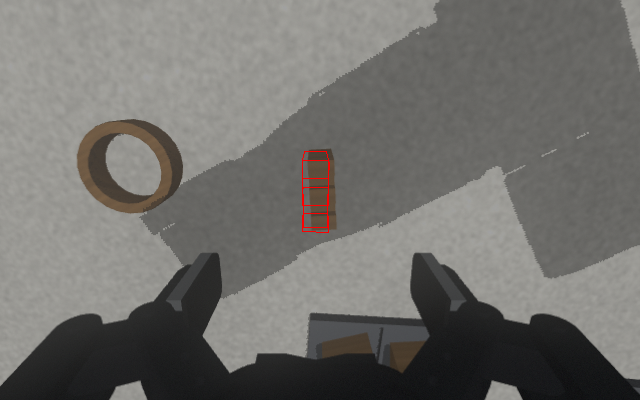

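The wall is at (320,190), about 3 mm to the +y side of its outline. The house and block show in tray2 at the bottom edge. Shift and grasp.

Request:
jog_arm(steps=[[-0.03,0.1,-0.9,0,0,0,0],[0,0,-0.9,0,0,0,0],[0,0,-0.9,0,0,0,0],[0,0,-0.83,0,0,0,0],[0,0,0,0,0,0,0]])

```text
time: 24.4
tcp_pos: [0.452, -0.2947, 0.0136]
tool_rot: [-0.153, 0.988, 0.002, -0.001]
force: [0.4, -0.5, 0.2]
width: 0.0854
finger_force: 0.0
```

Request:
jog_arm(steps=[[0,0,0,0,0,0,0.95],[0,0,0,0,0,0,0.95],[0,0,0,0,0,0,0.95],[0,0,0,0,0,0,0.95],[0,0,0,0,0,0,0.95]])

```text
time: 24.9
tcp_pos: [0.4531, -0.2965, 0.0167]
tool_rot: [-0.154, 0.988, -0.0, 0.0]
force: [-0.2, -0.4, 6.7]
width: 0.0188
finger_force: 29.3
```

Request:
jog_arm(steps=[[0,0,0,0,0,0,0.95],[0,0,0.5,0,0,0,0.95],[0,0,0.5,0,0,0,0.95],[0,0,0,0,0,0,0.95]])

```text
time: 25.3
tcp_pos: [0.4536, -0.297, 0.0477]
tool_rot: [-0.154, 0.988, -0.001, 0.001]
force: [-0.7, -0.1, -0.7]
width: 0.0187
finger_force: 29.6
```

Request:
jog_arm(steps=[[0,0,1,0,0,0,0.95],[0,0,1,0,0,0,0.95],[0.333,0.98,0,0,0,0,0.95],[0.333,0.98,0,0,0,0,0.95],[0.333,0.98,0,0,0,0,0.95]])

```text
time: 25.8
tcp_pos: [0.4829, -0.2071, 0.1056]
tool_rot: [-0.153, 0.988, 0.0, 0.0]
force: [-0.2, -0.8, -1.0]
width: 0.0187
finger_force: 29.6
```

Request:
jog_arm(steps=[[0.333,0.98,0,0,0,0,0.95],[0.333,0.98,0,0,0,0,0.95],[0.333,0.98,0,0,0,0,0.95],[0.333,0.98,0,0,0,0,0.95],[0.333,0.98,0,0,0,0,0.95]])

```text
time: 26.3
tcp_pos: [0.5328, -0.0598, 0.1054]
tool_rot: [-0.154, 0.988, 0.0, -0.0]
force: [-0.8, -0.6, -0.7]
width: 0.0192
finger_force: 29.6
```

Request:
jog_arm(steps=[[0.333,0.98,0,0,0,0,0.95],[0.333,0.98,0,0,0,0,0.95],[0.333,0.98,0,0,0,0,0.95],[0.333,0.98,0,0,0,0,0.95],[0.333,0.98,0,0,0,0,0.95]])

```text
time: 26.8
tcp_pos: [0.5828, 0.0872, 0.1053]
tool_rot: [-0.154, 0.988, 0.0, -0.0]
force: [0.3, -1.6, -0.8]
width: 0.019
finger_force: 29.6
```

Request:
jog_arm(steps=[[0.333,0.98,0,0,0,0,0.95],[0.333,0.98,0,0,0,0,0.95],[0,0,0,0,0,0,0.95],[0,0,0,0,0,0,0.95]])

```text
time: 27.2
tcp_pos: [0.6024, 0.1451, 0.1052]
tool_rot: [-0.154, 0.988, -0.0, -0.0]
force: [-0.7, -0.5, -0.6]
width: 0.0187
finger_force: 29.6
```

```bash
python3 v.py wr10 wrist
```

```text
[0.6023 0.1441 0.1056] 0.018650326539965283
```

View pics/wr10.png

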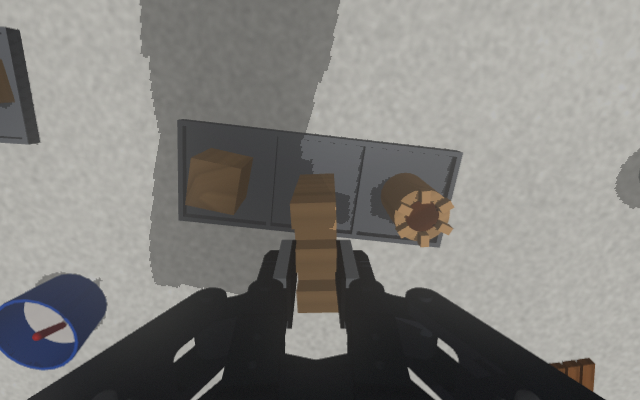

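The wall is held upright at (315,240) over the middle bay, with both towers standing either side. Lower and release.

Request:
jog_arm(steps=[[0,0,-0.9,0,0,0,0.95],[0,0,-0.9,0,0,0,0.95],[0,0,-0.5,0,0,0,0.95],[0,0,0,0,0,0,0.95],[0,0,0,0,0,0,0.95]])

```text
time: 27.85
tcp_pos: [0.6027, 0.1442, 0.0375]
tool_rot: [-0.153, 0.988, -0.0, 0.0]
force: [0.3, 0.4, 0.2]
width: 0.0187
finger_force: 29.6
```

Request:
jog_arm(steps=[[0,0,-0.3,0,0,0,0.95],[0,0,-0.18,0,0,0,0.95],[0,0,0,0,0,0,0.95],[0,0,0,0,0,0,0.95]])

```text
time: 28.25
tcp_pos: [0.6026, 0.1448, 0.0227]
tool_rot: [-0.154, 0.988, 0.0, 0.0]
force: [-0.1, 0.6, -0.6]
width: 0.0188
finger_force: 29.6
```

Request:
jog_arm(steps=[[0,0,0,0,0,0,0.55],[0,0,0,0,0,0,0.55],[0,0,0,0,0,0,0.55],[0,0,0,0,0,0,0.55]])

```text
time: 28.65
tcp_pos: [0.6027, 0.1448, 0.0227]
tool_rot: [-0.154, 0.988, -0.0, 0.0]
force: [0.1, 0.0, 0.2]
width: 0.0386
finger_force: 0.0
```

Request:
jog_arm(steps=[[0,0,1,0,0,0,0.55],[0,0,1,0,0,0,0.55],[0,0,1,0,0,0,0.55],[0,0,1,0,0,0,0.55],[0,0,0,0,0,0,0.55]])

```text
time: 29.15
tcp_pos: [0.6044, 0.145, 0.1465]
tool_rot: [-0.154, 0.988, -0.0, 0.003]
force: [0.4, 0.2, -0.2]
width: 0.0385
finger_force: 0.0
```

Request:
jog_arm(steps=[[-0.9,0,0.5,0,0,0,0.55],[-0.9,0,0.5,0,0,0,0.55],[-0.9,0,0,0,0,0,0.55],[-0.9,0,0,0,0,0,0.55],[-0.9,0,0,0,0,0,0.55]])

```text
time: 29.65
tcp_pos: [0.4664, 0.1447, 0.1721]
tool_rot: [-0.154, 0.988, -0.0, -0.0]
force: [-0.6, 0.1, 0.0]
width: 0.0386
finger_force: 0.0
```

Request:
jog_arm(steps=[[-0.5,0,0,0,0,0,0.55],[-0.5,0,0,0,0,0,0.55],[0,0,0,0,0,0,0.55],[0,0,0,0,0,0,0.55]])

```text
time: 30.05
tcp_pos: [0.438, 0.1448, 0.1725]
tool_rot: [-0.154, 0.988, -0.0, 0.0]
force: [0.7, 0.9, 0.2]
width: 0.0381
finger_force: 0.0
```

```bash
python3 v.py s11 side; python3 - <<'E'
from fit import *
ims={c:robot.grab_frame(c) for c in("top","side")}
cv2.imwrite("pics/top9.png",ims["top"][:,:,::-1])
def loc(p,t,a):
    a=np.radians(a);d=p[:2]-t; return np.round([np.cos(a)*d[0]+np.sin(a)*d[1],-np.sin(a)*d[0]+np.cos(a)*d[1]])
for n,x,y,ya,t,a in [("round_tower",588,218.5,[0],(602.8,143.9),11.2),("square_tower",617.6,69.3,[0],(602.8,143.9),11.2),("wall_piece",603,144,[.3],(602.8,143.9),11.2),("stepped_block",606,-138,[-1.25],(616.2,-175.2),14),("gabled_house",625,-211,[-1.03],(616.2,-175.2),14)]:
    try: p,c=fit(n,x/1e3,y/1e3,ya,ims,z=.004); print(n,np.round(p,1),round(c,2),"in tray",loc(p,np.array(t),a))
    except Exception as e: print(n,e)
E
```

```text
[0.4383 0.1447 0.1724] 0.0386732753441797
round_tower [587.9 217.3   2.5  46.4] 1.11 in tray [-0. 75.]
square_tower [615.1  69.2   4.9   9.4] 0.28 in tray [ -2. -76.]
wall_piece [601.5 145.7   6.   17.5] 0.23 in tray [-1.  2.]
stepped_block [ 604.1 -137.3   18.2  -73.7] 0.28 in tray [-3. 40.]
gabled_house [ 6.24e+02 -2.09e+02 -4.00e-01 -5.81e+01] 0.48 in tray [ -1. -35.]
```

View pics/s11.png

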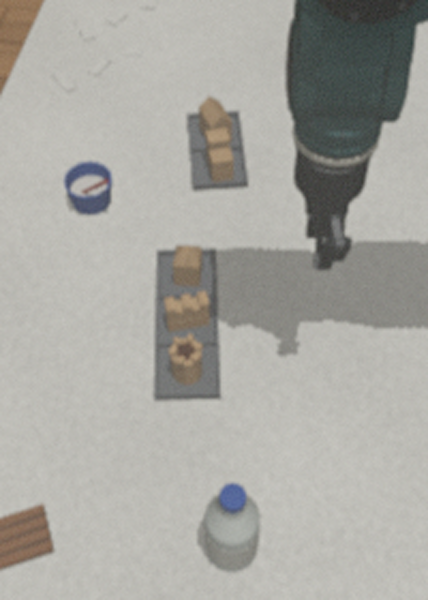

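All pieces appear seated. The fitted z of the stepped block (18 mm) is suspect, probably because its mask merges with the house in the side view. I check tray2 up close with the last picture.

```bash
python3 - <<'E'
from fit import *
a=robot.grab_frame("side")[:,:,::-1]; a=cv2.resize(a[135:200,295:345],(400,520),interpolation=cv2.INTER_CUBIC)
b=robot.grab_frame("top")[:,:,::-1]; b=cv2.resize(b[180:245,345:395],(400,520),interpolation=cv2.INTER_CUBIC)
def draw(img,c,o,n,p,col):
    x,y,z,t=p; R=np.array([[np.cos(t),-np.sin(t),0],[np.sin(t),np.cos(t),0],[0,0,1]])
    for part in M[n]: cv2.polylines(img,[cv2.convexHull(np.round((proj(part/1000@R.T+[x,y,z],c)-o+.5)*8).astype(np.int32))],True,col,1)
for img,c,o in((a,"side",(295,135)),(b,"top",(345,180))):
    draw(img,c,o,"stepped_block",(.604,-.1373,.004,np.radians(-73.7+180)),(0,0,255))
    draw(img,c,o,"gabled_house",(.624,-.210,.004,np.radians(-58.1)),(0,255,0))
cv2.imwrite("pics/t2.png",np.hstack([a,b]))
E
```

```text
(no output)
```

View pics/t2.png

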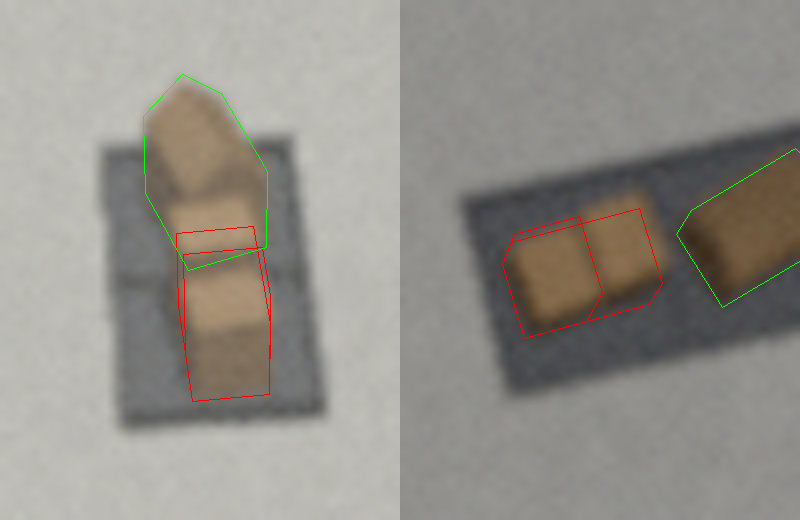

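The block's base edge matches a floor-level pose (side view, rows 390–400). Its high half faces the house, so my flipped outline explains the mismatch at the top, and both pieces stand flat inside their bays. Hand in.

```bash
python3 -c "
from rig import robot
print(robot.hand_in())"
```

```text
the job is handed in; nothing more can be done
None
```

I handed the job in at about 31 s of robot time, with all five pieces standing in their bays and the bystanders left alone as far as the pictures show; the hand-in gave no verdict.

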